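# Put the ladle away in the lever-lid sauce canister

### The arm

A 6-joint arm with a two-finger parallel gripper is mounted at the origin on a cart in front of the work surface, level with it; the furniture and walls round the work are solid. World frame = base frame: x ahead of the robot, y to its left, z up, the work surface at z = 0. Lengths are in m, angles in rad, forces in N, time in s.
With the tool pointing down it reaches from about 0.375 to 0.9 m from the base axis. Payload 3.1 kg.
Tool frame: the origin (TCP) lies between the finger pads; the fingertips stand manip.finger_overhang ahead of it and the grasp point (between the pads) lies 5 mm behind it (manip.finger_overhang is the distance from the TCP to the fingertips, in m); z points along the fingers, y is the line along which they close (so a half turn about z gives the same grasp; the last joint's range is limited). The gripper opens to 85 mm and grips with 20 to 120 N. Pads are 22 mm wide; open, the fingers measure 114 mm over their backs; the gripper's body (76 mm by 85 mm) begins 54 mm behind the grasp point. The pads swing forward as they close: fully open they stand 13 mm farther back than shut.
Start: joints at [-1.446, 0.527, 1.433, -0, 1.181, -0.178], TCP at [0.187, -0.596, 0.219] pointing down, gripper open.
Joint ranges: [-3.08, 3.08], [-0.75, 2.2], [0.22, 2.44], [-1.43, 4.57], [0, 2.65], [-2.85, 2.85]. Speed limits (rad/s): [2.79, 2.79, 3.14, 3.14, 3.14, 3.14].

### API

Orientations are given as a unit quaternion [x, y, z, w].
In Python, from station import manip gives the robot as it stands.
- The arm moves only by the tool drive_tool, never from a script. Its argument "plan" is a list of rows, each a list of 7 numbers: the shift along the tool's x, y, z in m, then the turn, a rotation vector about the tool's x, y, z in degrees, then the opening, from -1 (shut) to 1 (fully open). In form: [[x, y, z, wx, wy, wz, gripper], ...]. A call has 1 to 10 rows; each row shifts and turns the commanded pose from where the row before left it, along the tool's axes as they then stand; what a row does not reach is not made up. A row lasts 1/10 s, in which the tool goes at most 50 mm and 8.59 degrees, less where a joint would pass 70% of its speed; a pose out of reach is approached as far as the arm can. A call is refused whole if a number of a shift passes 0.05 or a number of a turn 8.59, either way. A call with a gripper value outside its range is refused whole. The fingers move at their own pace and stop on an object; "newtons" is the grip in N (left out, the last holds). Time passes only in rows, so rows that do not move let the fingers close. It gives the time, the measured TCP pose, the force, the opening and the grip force at its end, in the units of the state.
- manip.sense(): the state, without advancing time (a new reading comes with each control period).
- manip.snapshot(name): name is "side" or "top" or "wrist"; returns a dict with "image" (384x512x3 uint8, red, green, blue), "z_map" (384x512 float32, m along the optical axis (not along the pixel's ray), 0 where there is no reading), "fov_y" (degrees; the focal length in pixels is half the picture's height over the tangent of half this angle, whatever the lens; pixels are square), "cx", "cy" (the principal point, pixels), "extrinsics" (4x4, takes a point from camera to world coordinates); the wrist camera has in their place "mount" (4x4, takes a point from camera to tool coordinates, whose origin is the TCP and whose axes are the flange's). Camera axes: x right, y up, looking along -z (the intrinsics and any distortion apply to the point x, -y, -z); pixel columns grow to the right and rows downward; lengths in m; the calibration is good to about 2 mm. A picture is of the moment at which its call begins: read the wrist's pose just before it.
- manip.sign_off(): hands the job in; it is judged then, once.
The state is a dict: "t": time; "q": joint angles; "qd": joint speeds; "tau": joint torques, N m; "tcp_pos": TCP position; "tool_rot": TCP orientation; "force": force on the tool from outside, world axes, zero at the start; "ft_torque": the same for the moment, N m; "finger_gap": opening from 0.0 (shut) to 1.0 (fully open); "gripper_force": force on a finger pad.
Only numpy, scipy, OpenCV 4.12 (cv2) and the standard library are available. Lean on these libraries where they do the work, as an engineer would, in place of code of your own. Each camera call takes 0.05 s, during which the arm holds its last target. There are 200 camera calls.

### The job

Put the ladle from the bamboo pot away in the steel sauce canister: press the canister's side lever down onto its bumper, without forcing it, and hook it sideways under its catch so that the lid stays up by itself, then set the ladle (do not drop it) inside with its handle leaning in the notch of the front rim. Finally unhook the lever and ease it up so that the lid comes fully shut without slamming, the handle sticking out through the lid's cut-out; leave the mug, lemon, garlic and salt shaker where they are.

Things in the scene. Friction and masses are not known exactly. Their poses are not given: they have to be found in the camera images.
- canister: Rectangular steel sauce canister, fixed: outside 120 mm (x) by 110 mm (y), open rim 100 mm high, walls 3 mm, inner floor 9 mm up. Origin: centre of its underside on the worktop; z up, -x its front (roughly towards the robot), +y its left side, which carries a gear case, the lever and, off the front left corner, the catch. Front rim: see notch.
- notch (a point): Middle of the bottom of the notch in the canister's front rim, 58 mm in front of the canister's centre, 26 mm to its right (-y) and 90 mm up; the notch is 20 mm wide and 10 mm deep, for a ladle's handle to lean in. The lid's cut-out comes to lie above it.
- canister_lid (a joint): Angle (rad) of the flat steel lid, 128 x 116 x 4 mm, hinged on the rear rim (66 mm behind the centre, 103 mm up). 0 shut, grows opening, 1.57 upright. Cut-out in its front edge, over the rim notch: 30 mm wide, 30 mm deep; a handle sticks out there when shut. Geared to the lever, 5.2 rad per rad, so it stays up only while the lever is held down; with the lever hooked it stands at 1.2 to 1.9.
- lever: Steel bar 8 mm wide, 10 mm high, running forward from a shaft parallel to the canister's y. Origin on the shaft, at canister x +30, y +106 to +108, z 70 mm. At rest it climbs forward at 0.18 rad; pressed, it turns 0.28 to 0.41 rad down to a bumper. A spring lifts it: 4 to 5 N at the grip starts it, 5 to 7 N brings it down. It also slides 18 mm along the shaft to the canister (1 N, stays put).
- lever_grip (a point): Middle of the lever's black grip, on the bar's centre line, 160 mm from the shaft. The grip is 14 mm wide (along the canister's y), 12 mm high, about 50 mm long; it can be pinched across its width from above and then pressed, pushed sideways and eased up. About 99 mm above the worktop at rest, 35 to 54 mm when bottomed.
- catch: Fixed upright steel post, 88 mm tall, 16 mm (x) by 6 mm; origin at its foot, in the canister's frame at x -80, y +78, z 6 mm. A C-shaped hook, open to the left (+y), is clamped on it, at a height that differs by up to 11 mm and is not given: feel for it. Its lower ledge has a rubber bumper, on which the pressed lever lands (110 mm in front of the shaft). Pressing or prying with over 30 N bends it.
- catch_top (a point): Top of the catch post. The hook's lip, above its ledge, has a tooth turned down 4 mm at the left end. A lever on the bumper passes 2 mm below the tooth when pushed 16 to 18 mm towards the canister; less pressed, it strikes the tooth's side. Let up there, it rises 6 mm to the lip and the tooth keeps it. To unhook: press to the bumper, push 18 mm away from the canister, ease it up.
- ladle: Loose steel sauce ladle, 165 mm long, about 80 g, standing in the pot, leaning about 0.39 rad to its own -x on the pot's rim. Origin at its bottom end on the handle axis; z up the handle, +x to the bowl's side. Bowl 40 mm wide, 22 mm high, centre 16 mm to +x. Rod 8 mm thick up to 110 mm, then a flat wooden grip 16 mm (x) by 10 mm (y) up to 165 mm: pinch its 10 mm.
- ladle_grip (a point): Point on the ladle's handle axis in its wooden grip, 140 mm above the ladle's origin. In the canister it must lean out over the front rim, to the ladle's own -x just as in the pot.
- ladle_foot (a point): Point on the ladle's handle axis at its bottom end, 3 mm above the ladle's origin.
- pot: Round bamboo utensil pot, fixed, 76 mm outside diameter, 90 mm high, wall 4 mm, inner floor 6 mm up. Origin: centre of its underside.
- mug: Cream mug, 59 x 83 x 55 mm, a bystander to leave alone. Origin: centre of its underside.
- lemon: Lemon, 71 x 53 x 51 mm, on a wooden board, a bystander to leave alone. Origin: at its underside.
- garlic: Garlic bulb, 56 mm, on the same board, a bystander to leave alone. Origin: at its underside.
- salt: Salt shaker, 44 mm across and 90 mm tall, a bystander to leave alone. Origin: centre of its underside.

How it is judged:
On the way, in this order (a step that is already met when the one before it is completed fails the run):
1. the lid stands open on the hooked lever, with the robot off the canister (value of joint canister_lid above 1.1 rad and contact force between each of the fingers, the arm and canister below 0.3 N), for 0.3 s.
2. the ladle stands in the canister, let go, its handle leaning in the notch of the front rim, while the lid is still held up (value of joint canister_lid above 1.1 rad and z of ladle_foot in the frame of canister below 0.035 m and x of ladle_foot in the frame of canister between -0.058 and 0.058 m and y of ladle_foot in the frame of canister between -0.053 and 0.053 m and x of ladle_grip in the frame of canister below -0.055 m and y of ladle_grip in the frame of notch between -0.022 and 0.022 m and contact force between the fingers and ladle below 0.1 N), for 0.3 s.
At the end, for the whole second after the job is handed in: The lid is shut (within 0.06 rad), the ladle's foot is inside on the canister's floor, its grip leans out over the front rim (over 55 mm in front of the canister's centre, within 22 mm of the notch sideways), at rest; the robot touches neither the canister nor the ladle (value of joint canister_lid below 0.06 rad and z of ladle_foot in the frame of canister below 0.035 m and x of ladle_foot in the frame of canister between -0.058 and 0.058 m and y of ladle_foot in the frame of canister between -0.053 and 0.053 m and x of ladle_grip in the frame of canister below -0.055 m and y of ladle_grip in the frame of notch between -0.022 and 0.022 m and contact force between the fingers and ladle below 0.1 N and contact force between each of the fingers, the arm and canister below 0.3 N and linear speed of ladle below 0.02 m/s).
It fails at once if the lever is forced on its catch by the robot (over 30 N) (contact force between lever and catch above 30 N and contact force between the fingers and canister above 3 N).
It fails at once if the lid slams shut (faster than 5 rad/s while nearly closed) (value of joint canister_lid below 0.4 rad and velocity of joint canister_lid below -5 rad/s).
It fails at once if the ladle is dropped into the canister (let go with its foot still high) (horizontal distance between ladle_foot and canister below 0.06 m and z of ladle_foot in the frame of canister above 0.05 m and contact force between the fingers and ladle below 0.1 N).
It fails at once if the mug, lemon, garlic or salt shaker is moved (over 25 mm) (distance of any of mug, lemon, garlic, salt from where it was at the start of the episode above 0.025 m).
It also fails if it takes over 72 s, if anything falls off the work surface, if the arm or the gripper's body presses on something with over 40 N, if the wrist force passes 120 N, or if a joint passes its speed limit or range.

## Working session

There is one attempt and no reset: what is moved stays moved. The work goes in short steps, Python scripts to look and compute and a tool call to move; the robot and the scene stay as the last step left them, time stands still between calls to the robot, and variables do not carry over. Pictures are saved under pics/ and viewed, at most 13 in all, crops included, and the job is handed in when it is done.

Besides the shell and the picture viewer there is one more tool, called after "Call:" as a command line: name --pt "numbers of a row" for each row, then --argument value for the rest. drive_tool: Moves the arm, as the interface text tells. Its arguments: {"type":"object","properties":{"plan":{"type":"array"},"newtons":{"type":"number"}},"required":["plan"]}

```bash
ls; mkdir -p pics; cat > h.py <<'E'
import numpy as np,cv2
from station import manip
from scipy.spatial.transform import Rotation as R
def shot(name):
    s=manip.sense(); d=manip.snapshot(name)
    if 'extrinsics' in d: T=np.array(d['extrinsics'])
    else:
        W=np.eye(4); W[:3,:3]=R.from_quat(s['tool_rot']).as_matrix(); W[:3,3]=s['tcp_pos']; T=W@np.array(d['mount'])
    return d,T
def cloud(d,T):
    z=d['z_map'];h,w=z.shape;f=h/2/np.tan(np.radians(d['fov_y'])/2)
    v,u=np.mgrid[:h,:w]
    P=np.stack([(u-d['cx'])*z/f,-(v-d['cy'])*z/f,-z],-1)
    P=P@T[:3,:3].T+T[:3,3]; P[z==0]=np.nan
    return P
def save(name,d): cv2.imwrite('pics/'+name+'.png',cv2.cvtColor(d['image'],cv2.COLOR_RGB2BGR))
E
python3 - <<'E'
from h import *
s=manip.sense();print({k:np.round(v,3) for k,v in s.items()},manip.finger_overhang)
for n in('top','side'):
    d,T=shot(n);save(n,d);np.savez(n+'.npz',P=cloud(d,T),im=d['image'],T=T);print(n,d['fov_y'],d['cx'],d['cy'],[k for k in d],T.round(3).tolist())
E
```

```text
pics
{'t': np.float64(0.0), 'q': array([-1.446,  0.528,  1.434,  0.   ,  1.181, -0.178]), 'qd': array([ 0.001, -0.002, -0.   ,  0.001, -0.002,  0.   ]), 'tau': array([-1.0000e-03, -4.4236e+01, -1.7803e+01, -0.0000e+00,  8.0000e-03,
        0.0000e+00]), 'tcp_pos': array([ 0.187, -0.596,  0.218]), 'tool_rot': array([ 0.988,  0.151,  0.   , -0.001]), 'force': array([0.805, 0.047, 0.463]), 'ft_torque': array([ 0.017, -0.036, -0.042]), 'gripper_force': np.float64(0.0), 'finger_gap': np.float64(1.001)} 0.014
top 54.351996080776146 252.35567966777316 190.43999564615933 ['image', 'z_map', 'fov_y', 'cx', 'cy', 'extrinsics'] [[0.008, 0.991, -0.136, 0.442], [-1.0, 0.005, -0.021, -0.228], [-0.02, 0.136, 0.99, 0.991], [0.0, 0.0, 0.0, 1.0]]
side 52.85172937431123 250.67351495752004 186.7644289607906 ['image', 'z_map', 'fov_y', 'cx', 'cy', 'extrinsics'] [[0.884, 0.155, -0.441, 0.017], [-0.467, 0.321, -0.824, -1.204], [0.014, 0.934, 0.356, 0.526], [0.0, 0.0, 0.0, 1.0]]
```

View pics/top.png

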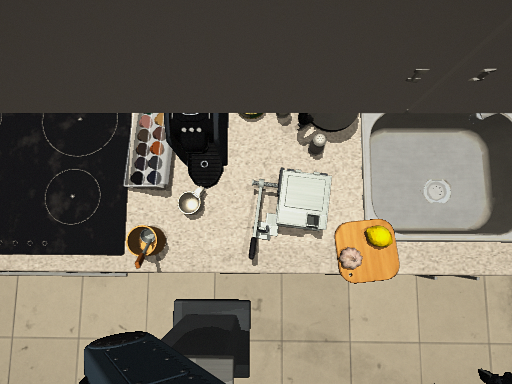

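View pics/side.png

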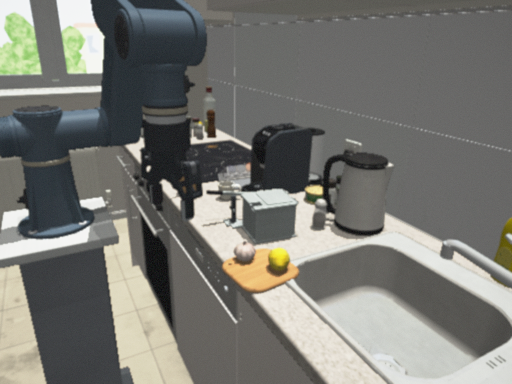

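The top view shows the canister lid at about (303,198) with the cut-out at (313,221). The lever grip is at (253,247), the pot with ladle at (145,241), and the mug at (189,203). The lemon and garlic are at (378,236) and (350,258), the salt at (317,142). The side view shows the canister at (268,213), partly self-occluded on its lever side.

```bash
python3 - <<'E'
from h import *
D=np.load('top.npz');P=D['P'];im=D['im']
g=lambda u,v:P[v,u].round(3).tolist()
for n,u,v in [('lid',303,198),('grip',253,247),('bar',258,215),('counter',230,240),('cab',250,60),('mug',189,205),('salt',317,142),('ladle',140,258),('cabedge',250,108),('board',370,265),('coffee',205,165)]:print(n,g(u,v))
def pts(m,z0,z1,u0,u1,v0,v1):
    S=np.zeros(P.shape[:2],bool);S[v0:v1,u0:u1]=1
    return P[S&(P[...,2]>z0)&(P[...,2]<z1)]
L=pts(0,.09,.125,268,340,160,240);print('lid n',len(L),np.nanmedian(L[:,2]))
r=cv2.minAreaRect(L[:,:2].astype(np.float32)*1000);print(r,cv2.boxPoints(r).round(0).tolist())
S=im.astype(int).sum(2)
lo=pts(0,.07,.13,243,270,230,265);print('grip',len(lo),lo.min(0),lo.max(0),lo.mean(0))
po=pts(0,.075,.1,115,170,215,268);print('pot',po.mean(0),po.min(0),po.max(0),cv2.minEnclosingCircle(po[:,:2].astype(np.float32)))
la=pts(0,.105,.2,115,175,210,275);print('ladle',len(la))
c=la.mean(0);print(c,np.linalg.svd(la-c)[2][0],la.min(0),la.max(0))
c=cv2.resize(im[130:275,110:345],None,fx=3.4,fy=3.4,interpolation=cv2.INTER_CUBIC);cv2.imwrite('pics/topc.png',c[...,::-1])
E
```

```text
lid [0.546, -0.329, 0.108]
grip [0.43, -0.211, 0.103]
bar [0.506, -0.223, 0.09]
counter [0.446, -0.149, -0.001]
cab [0.573, -0.22, 0.734]
mug [0.537, -0.039, 0.008]
salt [0.688, -0.368, 0.087]
ladle [0.403, 0.044, 0.135]
cabedge [0.573, -0.217, 0.635]
board [0.385, -0.509, 0.012]
coffee [0.644, -0.08, 0.013]
lid n 2706 0.10618091636352711
((536.756591796875, -324.3955078125), (135.32655334472656, 156.74533081054688), 80.9080581665039) [[449.0, -379.0], [603.0, -404.0], [625.0, -270.0], [470.0, -245.0]]
grip 155 [ 0.40161955 -0.24663569  0.09153638] [ 0.46998866 -0.20203494  0.11060367] [ 0.43495681 -0.21149668  0.10237307]
pot [0.44280329 0.05827012 0.08591936] [0.40809329 0.02057013 0.07524397] [0.48011984 0.09593111 0.09962413] ((0.44299015402793884, 0.05809871107339859), 0.03833109140396118)
ladle 98
[0.39889657 0.04421293 0.13801015] [-0.42291787 -0.0748149   0.90307431] [0.3821674  0.03851073 0.10561865] [0.41403239 0.05390434 0.15866309]
```

View pics/topc.png

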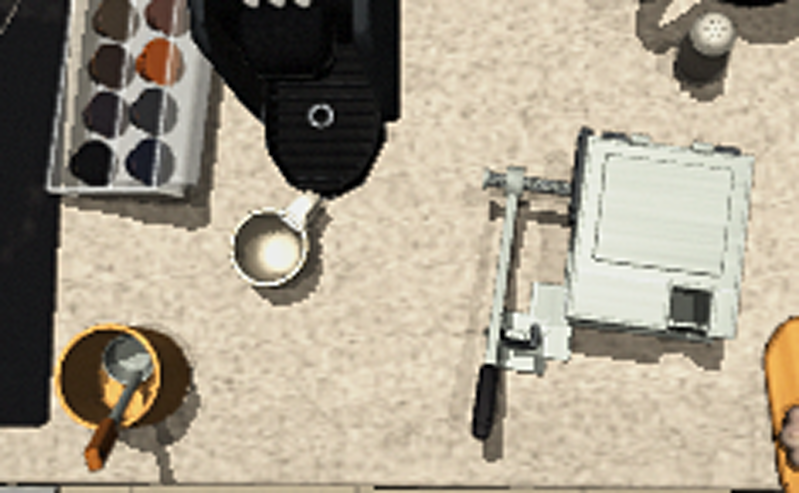

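The crop shows the lever shaft at (512,180), the black grip at (483,402), the catch at (525,335) and the ladle grip at (103,440), leaning to -x. The canister is yawed about -7°.

```bash
cat >> h.py <<'E'
def tool(yaw,pitch=0,roll=0):  # tool down, tool x at yaw deg; pitch about tool y
    return R.from_euler('z',yaw,degrees=True)*R.from_euler('x',180,degrees=True)*R.from_euler('y',pitch,degrees=True)*R.from_euler('x',roll,degrees=True)
def plan(p1,R1,n,cur=None):
    s=manip.sense(); p0,R0=(np.array(s['tcp_pos']),R.from_quat(s['tool_rot'])) if cur is None else cur
    p1=np.array(p1);rv=(R0.inv()*R1).as_rotvec()/n; d=(p1-p0)/n;c=R0
    for i in range(n):
        print((list(c.inv().apply(d).round(4)),list(np.degrees(rv).round(2)))); c=c*R.from_rotvec(rv)
E
python3 - <<'E'
from h import *
d,T=shot('wrist');print(np.round(d['mount'],3).tolist(),d['fov_y'])
plan([.42,-.28,.33],tool(-8),9)
D=np.load('top.npz');P=D['P']
m=np.zeros(P.shape[:2],np.uint8);m[160:240,268:340]=1
m=(m&(abs(P[...,2]-.107)<.006)).astype(np.uint8);m=cv2.morphologyEx(m,cv2.MORPH_OPEN,np.ones((5,5)))
L=P[m>0];r=cv2.minAreaRect(L[:,:2].astype(np.float32)*1000);print(r)
m=np.zeros(P.shape[:2],bool);m[185:262,245:262]=1
B=P[m&(P[...,2]>.07)&(P[...,2]<.125)];
c=B.mean(0);print(len(B),c,np.linalg.svd(B-c)[2][0])
E
```

```text
[[-0.001, 0.95, 0.314, 0.08], [1.0, 0.001, -0.0, 0.0], [-0.0, 0.314, -0.95, -0.154], [0.0, 0.0, 0.0, 1.0]] 70.5581964634198
([np.float64(0.0352), np.float64(-0.0258), np.float64(-0.0124)], [np.float64(-0.01), np.float64(0.0), np.float64(2.82)])
([np.float64(0.0339), np.float64(-0.0275), np.float64(-0.0124)], [np.float64(-0.01), np.float64(0.0), np.float64(2.82)])
([np.float64(0.0325), np.float64(-0.0291), np.float64(-0.0124)], [np.float64(-0.01), np.float64(0.0), np.float64(2.82)])
([np.float64(0.031), np.float64(-0.0307), np.float64(-0.0124)], [np.float64(-0.01), np.float64(0.0), np.float64(2.82)])
([np.float64(0.0295), np.float64(-0.0321), np.float64(-0.0124)], [np.float64(-0.01), np.float64(0.0), np.float64(2.82)])
([np.float64(0.0279), np.float64(-0.0336), np.float64(-0.0124)], [np.float64(-0.01), np.float64(0.0), np.float64(2.82)])
([np.float64(0.0262), np.float64(-0.0349), np.float64(-0.0124)], [np.float64(-0.01), np.float64(0.0), np.float64(2.82)])
([np.float64(0.0244), np.float64(-0.0361), np.float64(-0.0124)], [np.float64(-0.01), np.float64(0.0), np.float64(2.82)])
([np.float64(0.0226), np.float64(-0.0373), np.float64(-0.0124)], [np.float64(-0.01), np.float64(0.0), np.float64(2.82)])
((544.9842529296875, -331.741455078125), (118.29646301269531, 133.8112335205078), 82.81452941894531)
301 [ 0.48031503 -0.2160715   0.09395957] [-0.9765643   0.11671326  0.1808319 ]
```

Call:
drive_tool --pt "0.0352 -0.0258 -0.0124 0 0 2.82 1" --pt "0.0339 -0.0275 -0.0124 0 0 2.82 1" --pt "0.0325 -0.0291 -0.0124 0 0 2.82 1" --pt "0.031 -0.0307 -0.0124 0 0 2.82 1" --pt "0.0295 -0.0321 -0.0124 0 0 2.82 1" --pt "0.0279 -0.0336 -0.0124 0 0 2.82 1" --pt "0.0262 -0.0349 -0.0124 0 0 2.82 1" --pt "0.0244 -0.0361 -0.0124 0 0 2.82 1" --pt "0.0226 -0.0373 -0.0124 0 0 2.82 1" --pt "0 0 0 0 0 0 1"

```text
t: 1.15
tcp_pos: [0.4227, -0.2764, 0.3324]
tool_rot: [0.998, -0.067, 0.002, 0.0]
force: [-0.7, -0.7, 0.0]
finger_gap: 0.999
gripper_force: 0.0
```

```bash
python3 - <<'E'
from h import *
print(manip.sense()['tcp_pos'])
d,T=shot('wrist');save('w1',d);np.savez('w1.npz',P=cloud(d,T),im=d['image'],T=T)
E
```

```text
[ 0.4226793  -0.27644639  0.33242438]
```

View pics/w1.png

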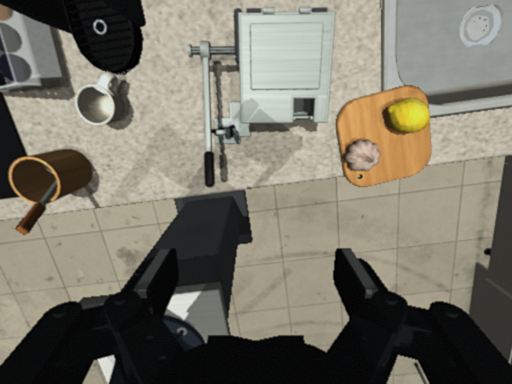

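The wrist view shows the lid at (286,68) with its cut-out at (304,106). The grip is at (209,168), the catch at (228,131), the ladle grip at (33,218) and the pot at (50,175).

```bash
python3 - <<'E'
from h import *
D=np.load('w1.npz');P=D['P'];im=D['im'].astype(int)
def sel(u0,u1,v0,v1,z0,z1,er=0,extra=None):
    m=np.zeros(P.shape[:2],bool);m[v0:v1,u0:u1]=1
    m&=(P[...,2]>z0)&(P[...,2]<z1)
    if extra is not None:m&=extra
    m=m.astype(np.uint8)
    if er:m=cv2.morphologyEx(m,cv2.MORPH_OPEN,np.ones((er,er)))
    return P[m>0]
L=sel(225,345,5,130,.098,.115,7);print('lid',np.median(L[:,2]),cv2.minAreaRect(L[:,:2].astype(np.float32)*1000))
for nm,a in [('bar',(200,216,50,190,.06,.13)),('ladlegrip',(10,60,195,240,.1,.2))]:
    B=sel(*a);c=B.mean(0);v=np.linalg.svd(B-c)[2][0];t=(B-c)@v;print(nm,len(B),c.round(4),v.round(4),(c+v*t.min()).round(4),(c+v*t.max()).round(4))
dark=im.sum(2)<130
G=sel(200,218,140,192,.08,.13,0,dark);print('grip',len(G),G.mean(0),G.min(0),G.max(0))
Q=sel(5,100,145,205,.08,.1,0);print('pot',cv2.minEnclosingCircle(Q[:,:2].astype(np.float32)),np.median(Q[:,2]))
K=sel(218,240,110,150,.05,.13);print('catch',len(K),K.mean(0),K[:,2].max(), K[K[:,2]>K[:,2].max()-.004].mean(0))
print('counter',np.median(sel(120,190,130,165,-.02,.02)[:,2]))
# top view cross
D=np.load('top.npz');P=D['P'];im=D['im'].astype(int);dark=im.sum(2)<130
G=sel(244,264,232,264,.08,.13,0,dark);print('grip top',len(G),G.mean(0),G.min(0),G.max(0))
B=sel(120,160,240,275,.11,.2);c=B.mean(0);v=np.linalg.svd(B-c)[2][0];t=(B-c)@v;print('lad top',len(B),c,v,c+v*t.min(),c+v*t.max())
K=sel(262,280,222,240,.05,.13);print('catch',len(K),K.mean(0),K[:,2].max())
E
```

```text
lid 0.10621559723099366 ((545.9141845703125, -331.538818359375), (118.71214294433594, 135.47727966308594), 82.9007797241211)
bar 1057 [ 0.4947 -0.2184  0.0911] [-0.9752  0.1302  0.1792] [ 0.5859 -0.2306  0.0744] [ 0.4042 -0.2064  0.1077]
ladlegrip 497 [0.3999 0.0436 0.1337] [-0.3829 -0.0738  0.9208] [0.4137 0.0463 0.1006] [0.39   0.0417 0.1576]
grip 274 [ 0.42851754 -0.21041799  0.10407138] [ 0.40427241 -0.2180812   0.09851782] [ 0.45205474 -0.20258621  0.10952995]
pot ((0.443465918302536, 0.058496881276369095), 0.039067186415195465) 0.08757193562365057
catch 120 [ 0.47455781 -0.24203149  0.07686566] 0.09506231634418494 [ 0.47380086 -0.24404457  0.09328045]
counter -0.0006616243323216975
grip top 118 [ 0.42910624 -0.20979725  0.1037596 ] [ 0.40426517 -0.21829525  0.09701295] [ 0.45305675 -0.20203494  0.11060367]
lad top 94 [0.39846202 0.04418599 0.139352  ] [-0.44270672 -0.08499989  0.89262858] [0.4130447  0.04698587 0.10994897] [0.38952986 0.04247101 0.15736189]
catch 40 [ 0.47625017 -0.24683205  0.08360058] 0.10659962968932313
```

```bash
cat >> h.py <<'E'
YAW=-7.2; C=np.array([.5425,-.332,0]); RC=R.from_euler('z',YAW,degrees=True)
def w(p): return RC.apply(np.array(p,float))+C
def can(p): return RC.inv().apply(np.array(p)-C)
E
python3 - <<'E'
from h import *
for p in [(-.0624,0,0),(-.0974,.107,.0987),(-.058,-.026,.09),(-.08,.078,.094)]:print(w(p).round(4))
r=tool(YAW,12); g=np.array([.4240,-.2098,.0985]); t=g+r.apply([0,0,.005]); a=t-r.apply([0,0,.07])
print(t,a,can(g)); print('A');plan(a,r,5);print('B');plan(t,r,3,(a,r))
E
```

```text
[ 0.4806 -0.3242  0.    ]
[ 0.4593 -0.2136  0.0987]
[ 0.4817 -0.3505  0.09  ]
[ 0.4729 -0.2446  0.094 ]
[ 0.42503136 -0.20993029  0.09360926] [ 0.4105923  -0.20810621  0.16207959] [-0.13288131  0.10638443  0.0985    ]
A
([np.float64(-0.004), np.float64(-0.0137), np.float64(0.0339)], [np.float64(0.02), np.float64(2.38), np.float64(-0.09)])
([np.float64(-0.0054), np.float64(-0.0137), np.float64(0.0337)], [np.float64(0.02), np.float64(2.38), np.float64(-0.09)])
([np.float64(-0.0068), np.float64(-0.0137), np.float64(0.0334)], [np.float64(0.02), np.float64(2.38), np.float64(-0.09)])
([np.float64(-0.0082), np.float64(-0.0137), np.float64(0.0331)], [np.float64(0.02), np.float64(2.38), np.float64(-0.09)])
([np.float64(-0.0095), np.float64(-0.0137), np.float64(0.0328)], [np.float64(0.02), np.float64(2.38), np.float64(-0.09)])
B
([np.float64(-0.0), np.float64(-0.0), np.float64(0.0233)], [np.float64(0.0), np.float64(0.0), np.float64(0.0)])
([np.float64(-0.0), np.float64(-0.0), np.float64(0.0233)], [np.float64(0.0), np.float64(0.0), np.float64(0.0)])
([np.float64(-0.0), np.float64(-0.0), np.float64(0.0233)], [np.float64(0.0), np.float64(0.0), np.float64(0.0)])
```

Call:
drive_tool --pt "-0.004 -0.0137 0.0339 0 2.38 0 0.2" --pt "-0.0054 -0.0137 0.0337 0 2.38 0 0.2" --pt "-0.0068 -0.0137 0.0334 0 2.38 0 0.2" --pt "-0.0082 -0.0137 0.0331 0 2.38 0 0.2" --pt "-0.0095 -0.0137 0.0328 0 2.38 0 0.2" --pt "0 0 0 0 0 0 0.2" --pt "0 0 0 0 0 0 0.2" --newtons 20

```text
t: 1.9
tcp_pos: [0.4095, -0.2108, 0.1613]
tool_rot: [0.992, -0.07, 0.103, 0.007]
force: [1.1, -0.8, -0.2]
finger_gap: 0.599
gripper_force: 0.0
```

```bash
python3 - <<'E'
from h import *
d,T=shot('wrist');save('w2',d);P=cloud(d,T);np.savez('w2.npz',P=P,im=d['image'],T=T)
im=d['image'].astype(int)
m=(im.sum(2)<150)&(P[...,2]>.08)&(P[...,2]<.115);c=can(P[m]);k=(c[:,1]>.08)&(c[:,1]<.14)&(c[:,0]<-.08);print(k.sum(),c[k].mean(0),c[k].min(0),c[k].max(0))
r=tool(YAW,12); g=np.array([.4240,-.2098,.0985]); t=g+r.apply([0,0,.005]);plan(t,r,3)
E
```

```text
894 [-0.12720187  0.10659983  0.1036724 ] [-0.15394148  0.08013593  0.08176826] [-0.08004176  0.11387441  0.10969052]
([np.float64(-0.0003), np.float64(-0.0014), np.float64(0.0234)], [np.float64(0.1), np.float64(-0.0), np.float64(-0.26)])
([np.float64(-0.0003), np.float64(-0.0014), np.float64(0.0234)], [np.float64(0.1), np.float64(-0.0), np.float64(-0.26)])
([np.float64(-0.0003), np.float64(-0.0013), np.float64(0.0234)], [np.float64(0.1), np.float64(-0.0), np.float64(-0.26)])
```

View pics/w2.png

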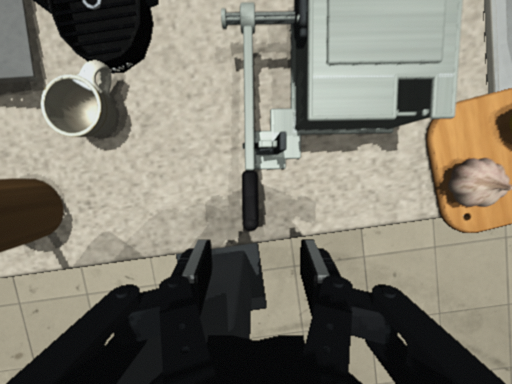

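The grip (250,200) lies between the fingers (200 and 308) and will be centred after a -1.4 mm shift per row. Descending and pinching now.

Call:
drive_tool --pt "0 -0.0014 0.0234 0 0 -0.26 0.2" --pt "0 -0.0014 0.0234 0 0 -0.26 0.2" --pt "0 -0.0013 0.0234 0 0 -0.26 0.2" --pt "0 0 0 0 0 0 -0.2" --pt "0 0 0 0 0 0 -1" --pt "0 0 0 0 0 0 -1" --pt "0 0 0 0 0 0 -1" --pt "0 0 0 0 0 0 -1" --newtons 25

```text
t: 2.75
tcp_pos: [0.4258, -0.2091, 0.094]
tool_rot: [0.992, -0.062, 0.105, 0.01]
force: [0.7, -0.8, 1.8]
finger_gap: 0.142
gripper_force: 24.9
```

```bash
python3 - <<'E'
from h import *
s=manip.sense();print(can(s['tcp_pos']),R.from_quat(s['tool_rot']).as_matrix().round(3).tolist())
E
```

```text
[-0.13121645  0.10735052  0.09401902] [[0.97, -0.126, 0.207], [-0.122, -0.992, -0.032], [0.21, 0.006, -0.978]]
```

Call:
drive_tool --pt "-0.0025 0 0.0077 0 0 0 -1" --pt "-0.0022 0 0.0077 0 0 0 -1" --pt "-0.0019 0 0.0078 0 0 0 -1" --pt "-0.0017 0 0.0078 0 0 0 -1" --pt "0 0 0 0 0 0 -1"

```text
t: 3.25
tcp_pos: [0.422, -0.2069, 0.0594]
tool_rot: [0.993, -0.063, 0.102, 0.007]
force: [-2.2, 0.2, 6.2]
finger_gap: 0.136
gripper_force: 29.0
```

Call:
drive_tool --pt "-0.0005 0 0.003 0 0 0 -1" --pt "-0.0005 0 0.003 0 0 0 -1" --pt "-0.0005 0 0.003 0 0 0 -1" --pt "0 0 0 0 0 0 -1"

```text
t: 3.65
tcp_pos: [0.4221, -0.2065, 0.051]
tool_rot: [0.993, -0.062, 0.102, 0.007]
force: [-5.0, 0.1, 4.9]
finger_gap: 0.142
gripper_force: 31.1
```

Call:
drive_tool --pt "-0.001 0 0.0025 0 0 0 -1" --pt "-0.001 0 0.0025 0 0 0 -1" --pt "0 0 0 0 0 0 -1"

```text
t: 3.95
tcp_pos: [0.422, -0.2068, 0.0461]
tool_rot: [0.993, -0.062, 0.103, 0.007]
force: [-1.8, 1.6, 4.4]
finger_gap: 0.137
gripper_force: 32.2
```

Call:
drive_tool --pt "-0.0007 0 0.002 0 0 0 -1" --pt "-0.0007 0 0.002 0 0 0 -1" --pt "0 0 0 0 0 0 -1"

```text
t: 4.25
tcp_pos: [0.4219, -0.2072, 0.0421]
tool_rot: [0.993, -0.062, 0.103, 0.008]
force: [-1.2, 1.3, 4.9]
finger_gap: 0.138
gripper_force: 33.0
```

Call:
drive_tool --pt "-0.0005 0 0.002 0 0 0 -1" --pt "-0.0005 0 0.002 0 0 0 -1" --pt "0 0 0 0 0 0 -1"

```text
t: 4.55
tcp_pos: [0.4219, -0.2075, 0.038]
tool_rot: [0.993, -0.063, 0.104, 0.008]
force: [-0.6, 0.4, 5.2]
finger_gap: 0.138
gripper_force: 33.8
```

Call:
drive_tool --pt "-0.0005 0 0.002 0 0 0 -1" --pt "-0.0003 0 0.0015 0 0 0 -1" --pt "0 0 0 0 0 0 -1"

```text
t: 4.85
tcp_pos: [0.4219, -0.2077, 0.0345]
tool_rot: [0.993, -0.063, 0.104, 0.008]
force: [-0.6, -0.8, 5.5]
finger_gap: 0.138
gripper_force: 34.5
```

Call:
drive_tool --pt "-0.0003 0 0.0015 0 0 0 -1" --pt "-0.0003 0 0.0015 0 0 0 -1" --pt "0 0 0 0 0 0 -1"

```text
t: 5.15
tcp_pos: [0.422, -0.2077, 0.032]
tool_rot: [0.993, -0.062, 0.104, 0.009]
force: [-1.5, 1.4, 13.5]
finger_gap: 0.139
gripper_force: 36.5
```

Call:
drive_tool --pt "0 0.004 0 0 0 0 -1" --pt "0 0.004 0 0 0 0 -1" --pt "0 0.004 0 0 0 0 -1" --pt "0 0.003 0 0 0 0 -1" --pt "0 0.002 0 0 0 0 -1" --pt "0 0 0 0 0 0 -1"

```text
t: 5.75
tcp_pos: [0.4197, -0.2234, 0.032]
tool_rot: [0.993, -0.063, 0.104, 0.007]
force: [0.0, 3.1, 11.6]
finger_gap: 0.14
gripper_force: 37.3
```

```bash
python3 - <<'E'
from h import *
s=manip.sense();print(can(s['tcp_pos']))
d,T=shot('side');cv2.imwrite('pics/s2.png',cv2.resize(d['image'][120:260,150:350,::-1],None,fx=3.5,fy=3.5,interpolation=cv2.INTER_CUBIC))
E
```

```text
[-0.13545237  0.09235715  0.03200972]
```

View pics/s2.png

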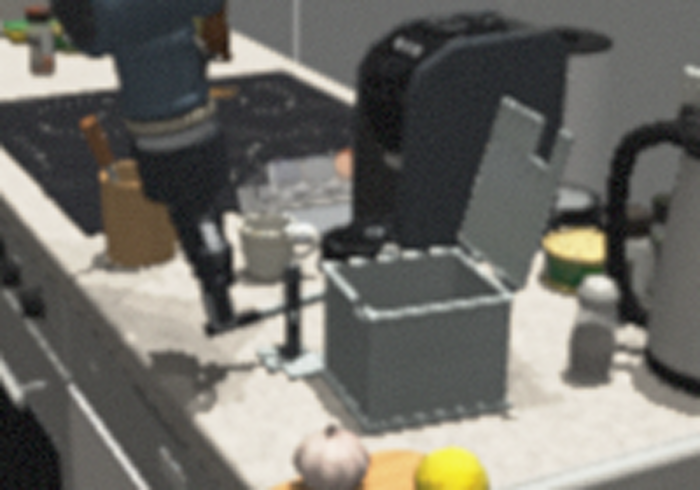

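The lid stands open at (525,190), past upright, and the lever runs beside the post at (290,310). A little more sideways travel is needed.

Call:
drive_tool --pt "0 0.0015 0 0 0 0 -1" --pt "0 0.001 0 0 0 0 -1" --pt "0 0 0 0 0 0 -1"

```text
t: 6.1
tcp_pos: [0.4195, -0.2246, 0.032]
tool_rot: [0.993, -0.062, 0.103, 0.006]
force: [3.4, 6.9, 11.2]
finger_gap: 0.137
gripper_force: 37.3
```

Call:
drive_tool --pt "0.0005 -0.0005 -0.0025 0 0 0 -1" --pt "0.0005 0 -0.0025 0 0 0 -1" --pt "0.0005 0 -0.0025 0 0 0 -1" --pt "0 0 0 0 0 0 -1"

```text
t: 6.5
tcp_pos: [0.4186, -0.2244, 0.0391]
tool_rot: [0.993, -0.062, 0.103, 0.006]
force: [1.6, 5.7, 5.4]
finger_gap: 0.143
gripper_force: 36.6
```

Call:
drive_tool --pt "0.0004 0 -0.002 0 0 0 -1" --pt "0.0004 0 -0.002 0 0 0 -1" --pt "0.0002 0 -0.001 0 0 0 -1" --pt "0 0 0 0 0 0 -1"

```text
t: 6.9
tcp_pos: [0.4182, -0.2244, 0.0431]
tool_rot: [0.993, -0.062, 0.102, 0.006]
force: [1.3, 5.2, -3.9]
finger_gap: 0.136
gripper_force: 35.2
```

Call:
drive_tool --pt "0 -0.0008 0.0006 0 0 0 -1" --pt "0 0 0 0 0 0 -0.5" --pt "0 0 0 0 0 0 0" --pt "0 0 0 0 0 0 0" --pt "0 0 0 0 0 0 0" --pt "0 0 -0.01 0 0 0 0" --pt "0 0 -0.03 0 0 0 0" --pt "0 0 -0.04 0 0 0 0" --pt "0 0 -0.04 0 0 0 0" --pt "0 0 0 0 0 0 0"

```text
t: 7.9
tcp_pos: [0.3961, -0.2241, 0.1652]
tool_rot: [0.992, -0.062, 0.107, 0.012]
force: [0.1, 0.2, -0.2]
finger_gap: 0.499
gripper_force: 0.0
```

```bash
python3 - <<'E'
from h import *
d,T=shot('side');P=cloud(d,T)
c=can(P.reshape(-1,3));k=(abs(c[:,1])<.055)&(c[:,0]>.02)&(c[:,0]<.16)&(c[:,2]>.12)&(c[:,2]<.25)
q=c[k];print(k.sum());m=q.mean(0);v=np.linalg.svd(q-m)[2][2];print('lid n',v,m,'z max',q[:,2].max())
d,T=shot('wrist');save('w3',d);np.savez('w3.npz',P=cloud(d,T),im=d['image'],T=T)
s=manip.sense();print(s['tcp_pos'],s['q'].round(2),s['finger_gap'])
E
```

```text
631
lid n [0.99908416 0.0033075  0.04266027] [ 0.06028018 -0.0012434   0.17657236] z max 0.23573963515238228
[ 0.39511854 -0.22261824  0.16184672] [-0.86  0.34  2.06  0.24  0.6   0.65] 0.49842897048415685
```

```bash
python3 - <<'E'
from h import *
r=tool(11); g=np.array([.3943,.0433,.1334]); plan(g+[0,0,.085-.005],r,8)
E
```

```text
([np.float64(-0.0028), np.float64(-0.0329), np.float64(-0.0074)], [np.float64(0.28), np.float64(-1.49), np.float64(-2.27)])
([np.float64(-0.0017), np.float64(-0.0331), np.float64(-0.0071)], [np.float64(0.28), np.float64(-1.49), np.float64(-2.27)])
([np.float64(-0.0006), np.float64(-0.0331), np.float64(-0.007)], [np.float64(0.28), np.float64(-1.49), np.float64(-2.27)])
([np.float64(0.0006), np.float64(-0.0332), np.float64(-0.0068)], [np.float64(0.28), np.float64(-1.49), np.float64(-2.27)])
([np.float64(0.0017), np.float64(-0.0332), np.float64(-0.0067)], [np.float64(0.28), np.float64(-1.49), np.float64(-2.27)])
([np.float64(0.0028), np.float64(-0.0331), np.float64(-0.0066)], [np.float64(0.28), np.float64(-1.49), np.float64(-2.27)])
([np.float64(0.004), np.float64(-0.033), np.float64(-0.0065)], [np.float64(0.28), np.float64(-1.49), np.float64(-2.27)])
([np.float64(0.0051), np.float64(-0.0328), np.float64(-0.0065)], [np.float64(0.28), np.float64(-1.49), np.float64(-2.27)])
```

Call:
drive_tool --pt "-0.0028 -0.0329 -0.0074 0.28 -1.49 -2.27 0" --pt "-0.0017 -0.0331 -0.0071 0.28 -1.49 -2.27 0" --pt "-0.0006 -0.0331 -0.007 0.28 -1.49 -2.27 0" --pt "0.0006 -0.0332 -0.0068 0.28 -1.49 -2.27 0" --pt "0.0017 -0.0332 -0.0067 0.28 -1.49 -2.27 0" --pt "0.0028 -0.0331 -0.0066 0.28 -1.49 -2.27 0" --pt "0.004 -0.033 -0.0065 0.28 -1.49 -2.27 0" --pt "0.0051 -0.0328 -0.0065 0.28 -1.49 -2.27 0" --pt "0 0 0 0 0 0 0" --pt "0 0 0 0 0 0 0"

```text
t: 9.0
tcp_pos: [0.3934, 0.0445, 0.212]
tool_rot: [0.995, 0.097, -0.002, -0.002]
force: [0.0, -0.5, -0.7]
finger_gap: 0.5
gripper_force: 0.0
```

```bash
python3 - <<'E'
from h import *
d,T=shot('wrist');save('w4',d);P=cloud(d,T);np.savez('w4.npz',P=P,im=d['image'],T=T)
s=manip.sense();print(s['tcp_pos'],s['q'].round(2),R.from_quat(s['tool_rot']).as_matrix().round(3).tolist())
E
```

```text
[0.39329217 0.04379851 0.21206646] [-0.18  0.23  1.98  0.    0.94  1.2 ] [[0.981, 0.192, -0.005], [0.192, -0.981, 0.003], [-0.004, -0.004, -1.0]]
```

View pics/w4.png

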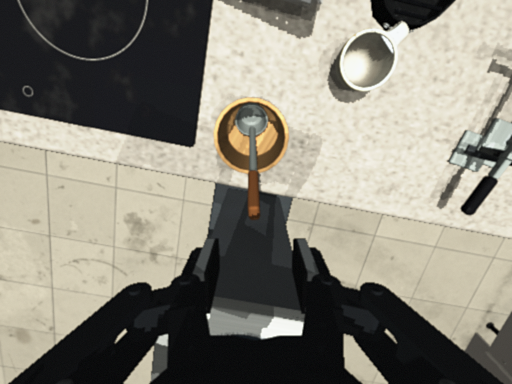

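The ladle grip (253,193) is aligned with the image's vertical axis and centred between the fingers (205 and 300). The hooked lever is visible at the right.

```bash
python3 - <<'E'
from h import *
D=np.load('w4.npz');P=D['P']
m=np.zeros(P.shape[:2],bool);m[150:225,235:275]=1;m&=(P[...,2]>.098)&(P[...,2]<.2)
c=cv2.morphologyEx(m.astype(np.uint8),cv2.MORPH_OPEN,np.ones((3,3)))>0
B=P[c];print(len(B));Rl=R.from_euler('z',11,degrees=True)
q=Rl.inv().apply(B-[.4433,.0584,0])
for z0 in np.arange(.1,.165,.01):
    k=(q[:,2]>=z0)&(q[:,2]<z0+.01)
    if k.sum()>3:print(round(z0,3),k.sum(),q[k].mean(0).round(4),q[k].min(0).round(4),q[k].max(0).round(4))
s=manip.sense();print('tcp',Rl.inv().apply(s['tcp_pos']-np.array([.4433,.0584,0])))
E
```

```text
564
0.1 23 [-0.0313 -0.0026  0.1051] [-0.0383 -0.0067  0.1004] [-0.0295  0.0032  0.1097]
0.11 68 [-0.0322 -0.0014  0.1153] [-0.0378 -0.0067  0.1104] [-0.0292  0.003   0.1197]
0.12 73 [-0.0361 -0.002   0.1253] [-0.0391 -0.0066  0.12  ] [-0.0335  0.0027  0.1298]
0.13 88 [-0.0403 -0.0021  0.1351] [-0.0513 -0.0075  0.13  ] [-0.0375  0.0025  0.1398]
0.14 92 [-0.0445 -0.0024  0.1453] [-0.0504 -0.0075  0.1402] [-0.0416  0.0022  0.15  ]
0.15 216 [-0.0529 -0.0028  0.1548] [-0.0626 -0.0074  0.1501] [-0.0457  0.002   0.1586]
tcp [-0.05187514 -0.00479128  0.21206646]
```

Call:
drive_tool --pt "0.0015 -0.0013 0.027 0 0 0 0" --pt "0.0015 -0.0013 0.027 0 0 0 0" --pt "0 0 0.028 0 0 0 0" --pt "0 0 0 0 0 0 0" --pt "0 0 0 0 0 0 -1" --pt "0 0 0 0 0 0 -1" --pt "0 0 0 0 0 0 -1" --pt "0 0 0 0 0 0 -1" --pt "0 0 0 0 0 0 -1" --newtons 60

```text
t: 9.95
tcp_pos: [0.3965, 0.0472, 0.132]
tool_rot: [0.995, 0.096, -0.0, -0.001]
force: [-0.9, 0.0, 1.3]
finger_gap: 0.094
gripper_force: 60.0
```

Call:
drive_tool --pt "-0.0005 0 -0.005 0 0 0 -1" --pt "-0.0015 0 -0.015 0 0 0 -1" --pt "-0.002 0 -0.02 0 0 0 -1" --pt "-0.002 0 -0.02 0 0 0 -1" --pt "-0.002 0 -0.02 0 0 0 -1" --pt "0 0 -0.025 0 0 0 -1" --pt "0 0 -0.025 0 0 0 -1" --pt "0 0 -0.015 0 0 0 -1" --pt "0 0 0 0 0 0 -1"

```text
t: 10.85
tcp_pos: [0.3898, 0.0451, 0.2784]
tool_rot: [0.995, 0.096, 0.001, -0.001]
force: [1.0, -0.3, 0.0]
finger_gap: 0.093
gripper_force: 59.7
```

```bash
python3 - <<'E'
from h import *
for n in('wrist','side','top'):
    s=manip.sense();d,T=shot(n);P=cloud(d,T);np.savez(n+'5.npz',P=P,im=d['image'],T=T)
    if n=='wrist': a=d['image']
    if n=='side': b=d['image'][60:260,50:250]
cv2.imwrite('pics/w5.png',np.hstack([cv2.resize(a,(450,338)),cv2.resize(b,(338,338))])[...,::-1])
print(s['tcp_pos'],s['q'].round(2))
E
```

```text
[0.38805411 0.04535027 0.27612115] [-0.17  0.12  1.9   0.    1.13  1.2 ]
```

View pics/w5.png

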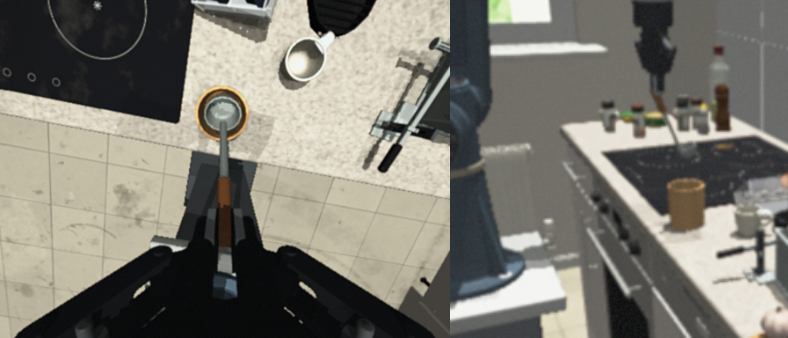

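The ladle is held clear of the pot, with its rod at (223,150) in the left pane, and the lean is kept. Next I measure its pose in the hand.

```bash
python3 - <<'E'
from h import *
s=manip.sense();d,T=shot('wrist');P=cloud(d,T)
t=R.from_quat(s['tool_rot']).inv().apply((P.reshape(-1,3)-s['tcp_pos']))
k=(abs(t[:,1])<.03)&(t[:,0]>-.01)&(t[:,0]<.1)&(t[:,2]>.015)&(t[:,2]<.16)&np.isfinite(t[:,0])
q=t[k];print(len(q))
for z in np.arange(.015,.16,.01):
    a=q[(q[:,2]>=z)&(q[:,2]<z+.01)]
    if len(a)>3:print(round(z,3),len(a),a.mean(0).round(4),a.min(0).round(4),a.max(0).round(4))
m=q[(q[:,2]>.045)&(q[:,2]<.095)];print(np.polyfit(m[:,2],m[:,0],1),np.polyfit(m[:,2],m[:,1],1))
E
```

```text
2013
0.015 119 [ 0.0164 -0.0001  0.019 ] [ 0.0125 -0.0047  0.0151] [0.0184 0.0049 0.0244]
0.025 67 [0.0169 0.0002 0.0307] [ 0.0112 -0.0055  0.0261] [0.0192 0.0052 0.035 ]
0.035 88 [ 0.0204 -0.0003  0.0398] [ 0.0172 -0.0037  0.0351] [0.0231 0.0032 0.0448]
0.045 84 [ 0.0243 -0.0002  0.0497] [ 0.0204 -0.0038  0.0451] [0.0276 0.0033 0.055 ]
0.055 77 [ 0.0284 -0.0004  0.0598] [ 0.0248 -0.004   0.0552] [0.0312 0.0034 0.0646]
0.065 63 [ 0.0326 -0.0007  0.0699] [ 0.0291 -0.0041  0.0651] [0.0352 0.0027 0.0748]
0.075 64 [ 0.0367 -0.0008  0.0799] [ 0.0337 -0.0043  0.0752] [0.0401 0.0028 0.0847]
0.085 54 [ 0.0408 -0.0008  0.0901] [ 0.0378 -0.0044  0.0852] [0.0439 0.0029 0.0948]
0.095 277 [ 0.067  -0.0015  0.1   ] [ 0.0402 -0.0212  0.095 ] [0.0803 0.0179 0.1049]
0.105 343 [ 0.0532 -0.0016  0.1103] [ 0.0425 -0.0196  0.105 ] [0.0803 0.0171 0.115 ]
0.115 767 [ 0.0622 -0.0017  0.1202] [ 0.0467 -0.0172  0.115 ] [0.0758 0.0137 0.1249]
0.125 10 [0.0577 0.0004 0.1254] [ 0.0535 -0.0029  0.125 ] [0.0594 0.0042 0.1261]
[0.4101042  0.00389118] [-0.0162745   0.00054914]
```

```bash
python3 - <<'E'
from h import *
p=w([-.0675,-.026,.275]);print(p);plan(p,tool(YAW),10)
E
```

```text
[ 0.47227359 -0.34933499  0.275     ]
([np.float64(0.0007), np.float64(0.0404), np.float64(-0.0001)], [np.float64(-0.02), np.float64(0.03), np.float64(1.83)])
([np.float64(0.002), np.float64(0.0403), np.float64(-0.0001)], [np.float64(-0.02), np.float64(0.03), np.float64(1.83)])
([np.float64(0.0033), np.float64(0.0402), np.float64(-0.0001)], [np.float64(-0.02), np.float64(0.03), np.float64(1.83)])
([np.float64(0.0046), np.float64(0.0401), np.float64(-0.0001)], [np.float64(-0.02), np.float64(0.03), np.float64(1.83)])
([np.float64(0.0059), np.float64(0.0399), np.float64(-0.0001)], [np.float64(-0.02), np.float64(0.03), np.float64(1.83)])
([np.float64(0.0071), np.float64(0.0397), np.float64(-0.0001)], [np.float64(-0.02), np.float64(0.03), np.float64(1.83)])
([np.float64(0.0084), np.float64(0.0395), np.float64(-0.0)], [np.float64(-0.02), np.float64(0.03), np.float64(1.83)])
([np.float64(0.0097), np.float64(0.0392), np.float64(-0.0)], [np.float64(-0.02), np.float64(0.03), np.float64(1.83)])
([np.float64(0.0109), np.float64(0.0389), np.float64(-0.0)], [np.float64(-0.02), np.float64(0.03), np.float64(1.83)])
([np.float64(0.0121), np.float64(0.0385), np.float64(0.0)], [np.float64(-0.02), np.float64(0.03), np.float64(1.83)])
```

Call:
drive_tool --pt "0.0007 0.0404 0 0 0 1.83 -1" --pt "0.002 0.0403 0 0 0 1.83 -1" --pt "0.0033 0.0402 0 0 0 1.83 -1" --pt "0.0046 0.0401 0 0 0 1.83 -1" --pt "0.0059 0.0399 0 0 0 1.83 -1" --pt "0.0071 0.0397 0 0 0 1.83 -1" --pt "0.0084 0.0395 0 0 0 1.83 -1" --pt "0.0097 0.0392 0 0 0 1.83 -1" --pt "0.0109 0.0389 0 0 0 1.83 -1" --pt "0.0121 0.0385 0 0 0 1.83 -1"

```text
t: 12.05
tcp_pos: [0.4726, -0.3506, 0.2729]
tool_rot: [0.998, -0.064, -0.003, -0.003]
force: [0.6, -0.6, -1.4]
finger_gap: 0.093
gripper_force: 59.6
```

Call:
drive_tool --pt "0 0 0 0 0 0 -1" --pt "0 0 0 0 0 0 -1" --pt "0 0 0 0 0 0 -1"

```text
t: 12.35
tcp_pos: [0.4723, -0.3478, 0.2735]
tool_rot: [0.998, -0.063, -0.003, -0.003]
force: [-0.4, 0.0, -0.6]
finger_gap: 0.09
gripper_force: 59.6
```

```bash
python3 - <<'E'
from h import *
s=manip.sense();d,T=shot('wrist');P=cloud(d,T);save('w6',d);np.savez('w6.npz',P=P,im=d['image'],T=T)
print(can(s['tcp_pos']),R.from_quat(s['tool_rot']).as_euler('xyz',degrees=True))
c=can(P.reshape(-1,3)).reshape(P.shape)
# rim points
k=(abs(c[...,2]-.099)<.006)&(abs(c[...,0])<.08)&(abs(c[...,1])<.07)
q=c[k];print('rim',len(q),q.min(0),q.max(0))
f=q[(q[:,0]<-.05)];print('front x',np.median(f[:,0]));h,e=np.histogram(f[:,1],np.arange(-.06,.064,.004));print(list(zip((e[:-1]*1000).round(),h)))
t=R.from_quat(s['tool_rot']).inv().apply((P.reshape(-1,3)-s['tcp_pos']))
k=(abs(t[:,1])<.012)&(t[:,0]>-.01)&(t[:,0]<.1)&(t[:,2]>.045)&(t[:,2]<.095)
m=t[k];m=m[abs(m[:,0]-.41*m[:,2])<.015];print(np.polyfit(m[:,2],m[:,0],1),np.polyfit(m[:,2],m[:,1],1))
E
```

```text
[-0.06768157 -0.02452222  0.27348304] [-179.68557013    0.3301125    -7.21402247]
rim 2379 [-0.05985609 -0.0560726   0.09301455] [0.06737692 0.06667481 0.10499707]
front x -0.05700777481647034
[(np.float64(-60.0), np.int64(0)), (np.float64(-56.0), np.int64(24)), (np.float64(-52.0), np.int64(29)), (np.float64(-48.0), np.int64(15)), (np.float64(-44.0), np.int64(12)), (np.float64(-40.0), np.int64(13)), (np.float64(-36.0), np.int64(4)), (np.float64(-32.0), np.int64(0)), (np.float64(-28.0), np.int64(0)), (np.float64(-24.0), np.int64(0)), (np.float64(-20.0), np.int64(0)), (np.float64(-16.0), np.int64(12)), (np.float64(-12.0), np.int64(12)), (np.float64(-8.0), np.int64(16)), (np.float64(-4.0), np.int64(13)), (np.float64(0.0), np.int64(12)), (np.float64(4.0), np.int64(12)), (np.float64(8.0), np.int64(13)), (np.float64(12.0), np.int64(15)), (np.float64(16.0), np.int64(14)), (np.float64(20.0), np.int64(12)), (np.float64(24.0), np.int64(14)), (np.float64(28.0), np.int64(15)), (np.float64(32.0), np.int64(12)), (np.float64(36.0), np.int64(12)), (np.float64(40.0), np.int64(15)), (np.float64(44.0), np.int64(14)), (np.float64(48.0), np.int64(21)), (np.float64(52.0), np.int64(27)), (np.float64(56.0), np.int64(13))]
[0.40787005 0.00416715] [-0.01222654  0.00036365]
```

View pics/w6.png

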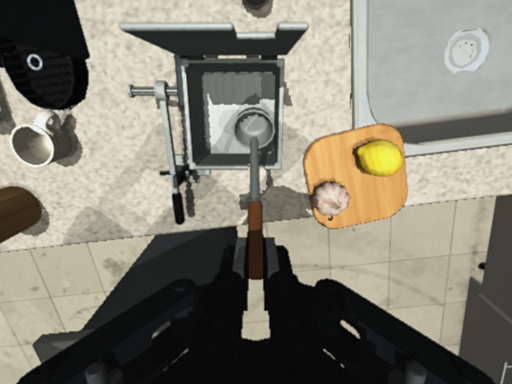

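The ladle bowl (254,128) hangs over the canister interior, the notch is under the rod, the lid is upright at the back, and the lever is still hooked. The measured notch centre, y = -25.5 mm, agrees with my frame.

Call:
drive_tool --pt "0 0.001 0.025 0 0 0 -1" --pt "0 0 0.03 0 0 0 -1" --pt "0 0 0.03 0 0 0 -1" --pt "0 0 0.02 0 0 0 -1" --pt "0 0 0.015 0 0 0 -1" --pt "0 0 0.01 0 0 0 -1" --pt "0 0 0 0 0 0 -1"

```text
t: 13.1
tcp_pos: [0.472, -0.3484, 0.1437]
tool_rot: [0.998, -0.063, -0.003, -0.003]
force: [-0.6, -0.2, -1.5]
finger_gap: 0.094
gripper_force: 59.6
```

Call:
drive_tool --pt "0 0 0.003 0 0 0 -1" --pt "0 0 0.002 0 0 0 -1" --pt "0 0 0.001 0 0 0 -1" --pt "0 0 0 0 0 0 -1"

```text
t: 13.5
tcp_pos: [0.4727, -0.3502, 0.1392]
tool_rot: [0.998, -0.063, -0.001, -0.001]
force: [0.2, 0.3, -0.9]
finger_gap: 0.09
gripper_force: 59.6
```

Call:
drive_tool --pt "0 0 0.002 0 0 0 -1" --pt "0 0 0.0015 0 0 0 -1" --pt "0 0 0.001 0 0 0 -1" --pt "0 0 0 0 0 0 -1"

```text
t: 13.9
tcp_pos: [0.4722, -0.3503, 0.135]
tool_rot: [0.998, -0.063, -0.002, -0.001]
force: [-2.4, 0.5, 4.7]
finger_gap: 0.09
gripper_force: 60.3
```

Call:
drive_tool --pt "-0.0015 0 -0.0008 0 0 0 -1" --pt "-0.0015 0 0 0 0 0 -1" --pt "0 0 0 0 0 0 -1"

```text
t: 14.2
tcp_pos: [0.4695, -0.3497, 0.135]
tool_rot: [0.998, -0.063, -0.001, -0.001]
force: [0.4, 0.0, 0.3]
finger_gap: 0.094
gripper_force: 59.8
```

Call:
drive_tool --pt "-0.0015 0 0 0 0 0 -1" --pt "0 0 0 0 0 0 -1"

```text
t: 14.4
tcp_pos: [0.468, -0.3495, 0.135]
tool_rot: [0.998, -0.063, -0.001, -0.001]
force: [-0.1, 0.3, 0.1]
finger_gap: 0.091
gripper_force: 59.7
```

Call:
drive_tool --pt "-0.0015 0 0.0003 0 0 0 -1" --pt "-0.001 0 0.0003 0 0 0 -1" --pt "0 0 0 0 0 0 -1"

```text
t: 14.7
tcp_pos: [0.4663, -0.3494, 0.1347]
tool_rot: [0.998, -0.063, -0.001, -0.001]
force: [3.6, -0.5, -1.3]
finger_gap: 0.09
gripper_force: 59.7
```

Call:
drive_tool --pt "0.0007 0 0.0012 0 0 0 -1" --pt "0 0 0 0 0 0 -0.7" --pt "0 0 0 0 0 0 -0.5" --pt "0 0 0 0 0 0 -0.4" --pt "0 0 0 0 0 0 -0.4" --pt "0 0 0 0 0 0 -0.4" --newtons 30

```text
t: 15.3
tcp_pos: [0.4661, -0.3491, 0.1331]
tool_rot: [0.998, -0.063, -0.002, -0.002]
force: [1.1, 0.2, -0.3]
finger_gap: 0.303
gripper_force: 0.0
```

```bash
python3 - <<'E'
from h import *
s=manip.sense();d,T=shot('wrist');P=cloud(d,T)
c=can(P.reshape(-1,3));t=R.from_quat(s['tool_rot']).inv().apply(P.reshape(-1,3)-s['tcp_pos'])
k=(abs(c[:,1]+.026)<.012)&(t[:,2]>.028)&(c[:,2]>.035)&(c[:,0]<.01)&(c[:,0]>-.075)&np.isfinite(c[:,0])
m=c[k];m=m[abs(m[:,1]-np.median(m[:,1]))<.005];px=np.polyfit(m[:,2],m[:,0],1)
for _ in range(3):
    r=m[:,0]-np.polyval(px,m[:,2]);g=abs(r)<.005;px=np.polyfit(m[g,2],m[g,0],1)
py=np.polyfit(m[g,2],m[g,1],1);print(len(m),g.sum(),px,py,np.polyval(px,[.012,.09,.139]),np.polyval(py,[.012,.09,.139]))
E
```

```text
616 545 [-0.43711371 -0.00957116] [-0.01678732 -0.0250144 ] [-0.01481653 -0.0489114  -0.07032997] [-0.02521585 -0.02652526 -0.02734784]
```

Call:
drive_tool --pt "0 0 -0.005 0 0 0 -0.4" --pt "0 0 -0.01 0 0 0 -0.4" --pt "0 0 -0.02 0 0 0 -0.4" --pt "0 0 -0.03 0 0 0 -0.4" --pt "0 0 -0.03 0 0 0 -0.3" --pt "0 0 -0.005 0 0 0 0" --pt "0 0 0 0 0 0 0"

```text
t: 16.05
tcp_pos: [0.4671, -0.3501, 0.2351]
tool_rot: [0.998, -0.063, -0.0, -0.0]
force: [-0.3, -0.2, -1.1]
finger_gap: 0.497
gripper_force: 0.0
```

```bash
python3 - <<'E'
from h import *
s=manip.sense();d,T=shot('wrist');P=cloud(d,T);save('w7',d)
print(s['tcp_pos'])
c=can(P.reshape(-1,3));im=d['image'].reshape(-1,3).astype(int)
k=(im.sum(1)<130)&(c[:,0]<-.09)&(c[:,0]>-.17)&(c[:,1]>.05)&(c[:,1]<.14)&(c[:,2]>.02)&(c[:,2]<.09);q=c[k];print('grip',len(q),q.mean(0),q.min(0),q.max(0),np.median(q,0))
r=tool(YAW,12);t=np.array([.4185,-.2240,.0425]);a=t-r.apply([0,0,.11]);print(can(t));plan(a,r,6)
E
```

```text
[ 0.46713561 -0.3500822   0.23512161]
grip 314 [-0.12912391  0.0892805   0.0565881 ] [-0.15486704  0.08362104  0.0508983 ] [-0.09698202  0.09621237  0.06116052] [-0.12889658  0.08911866  0.056647  ]
[-0.13655821  0.09160707  0.0425    ]
([np.float64(-0.0143), np.float64(-0.0197), np.float64(0.014)], [np.float64(-0.02), np.float64(2.03), np.float64(-0.01)])
([np.float64(-0.0148), np.float64(-0.0197), np.float64(0.0135)], [np.float64(-0.02), np.float64(2.03), np.float64(-0.01)])
([np.float64(-0.0153), np.float64(-0.0197), np.float64(0.0129)], [np.float64(-0.02), np.float64(2.03), np.float64(-0.01)])
([np.float64(-0.0157), np.float64(-0.0197), np.float64(0.0124)], [np.float64(-0.02), np.float64(2.03), np.float64(-0.01)])
([np.float64(-0.0161), np.float64(-0.0197), np.float64(0.0118)], [np.float64(-0.02), np.float64(2.03), np.float64(-0.01)])
([np.float64(-0.0165), np.float64(-0.0197), np.float64(0.0112)], [np.float64(-0.02), np.float64(2.03), np.float64(-0.01)])
```

View pics/w7.png

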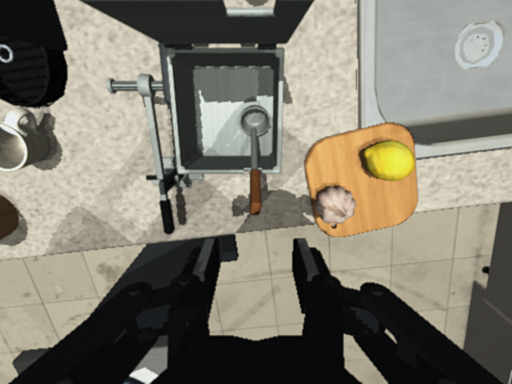

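The ladle is in the canister with its handle (256,190) through the notch. The lid is up and the lever is hooked, with its grip at (167,215).

Call:
drive_tool --pt "-0.0143 -0.0197 0.014 0 2.03 0 0" --pt "-0.0148 -0.0197 0.0135 0 2.03 0 0" --pt "-0.0153 -0.0197 0.0129 0 2.03 0 0" --pt "-0.0157 -0.0197 0.0124 0 2.03 0 0" --pt "-0.0161 -0.0197 0.0118 0 2.03 0 0" --pt "-0.0165 -0.0197 0.0112 0 2.03 0 0" --pt "0 0 0 0 0 0 0" --pt "0 0 0 0 0 0 0"

```text
t: 16.9
tcp_pos: [0.3952, -0.2202, 0.149]
tool_rot: [0.993, -0.063, 0.103, 0.004]
force: [0.5, -0.4, 0.1]
finger_gap: 0.504
gripper_force: 0.0
```

```bash
python3 - <<'E'
from h import *
r=tool(YAW,12);plan(w([-.134,.0895,.0445]),r,4)
E
```

```text
([np.float64(0.001), np.float64(0.0008), np.float64(0.0269)], [np.float64(-0.06), np.float64(0.04), np.float64(-0.03)])
([np.float64(0.001), np.float64(0.0008), np.float64(0.0269)], [np.float64(-0.06), np.float64(0.04), np.float64(-0.03)])
([np.float64(0.001), np.float64(0.0008), np.float64(0.0269)], [np.float64(-0.06), np.float64(0.04), np.float64(-0.03)])
([np.float64(0.001), np.float64(0.0008), np.float64(0.0269)], [np.float64(-0.06), np.float64(0.04), np.float64(-0.03)])
```

Call:
drive_tool --pt "0.001 0.001 0.027 0 0 0 0" --pt "0.001 0.001 0.027 0 0 0 0" --pt "0.001 0.001 0.027 0 0 0 0" --pt "0.001 0.0005 0.027 0 0 0 0" --pt "0 0 0 0 0 0 0" --pt "0 0 0 0 0 0 -1" --pt "0 0 0 0 0 0 -1" --pt "0 0 0 0 0 0 -1" --pt "0 0 0 0 0 0 -1" --pt "0 0 0 0 0 0 -1" --newtons 25

```text
t: 17.9
tcp_pos: [0.4222, -0.2281, 0.0461]
tool_rot: [0.992, -0.063, 0.105, 0.006]
force: [-0.2, 0.1, 0.0]
finger_gap: -0.002
gripper_force: 0.0
```

The fingers closed on nothing, so I'm looking.

```bash
python3 - <<'E'
from h import *
s=manip.sense();print(can(s['tcp_pos']),s['finger_gap'],s['gripper_force'])
d,T=shot('wrist');a=d['image'];P=cloud(d,T);d,T=shot('side');b=d['image'][130:260,160:340]
c=can(P.reshape(-1,3));k=(c[:,1]>.06)&(c[:,1]<.125)&(c[:,0]>-.07)&(c[:,0]<.04)&(c[:,2]>.03)&(c[:,2]<.11)
q=c[k]
for x in np.arange(-.07,.04,.02):
    m=q[(q[:,0]>=x)&(q[:,0]<x+.02)]
    if len(m):print(round(x,2),len(m),np.median(m,0).round(4))
cv2.imwrite('pics/w8.png',np.hstack([cv2.resize(a,(400,300)),cv2.resize(b,(400,300),interpolation=2)])[...,::-1])
E
```

```text
[-0.13242061  0.08804128  0.04611126] -0.002087068550075056 0.0
-0.07 582 [-0.0599  0.0908  0.0642]
-0.05 640 [-0.0396  0.0907  0.0664]
-0.03 706 [-0.0198  0.091   0.0687]
-0.01 216 [-0.0069  0.0909  0.07  ]
```

View pics/w8.png

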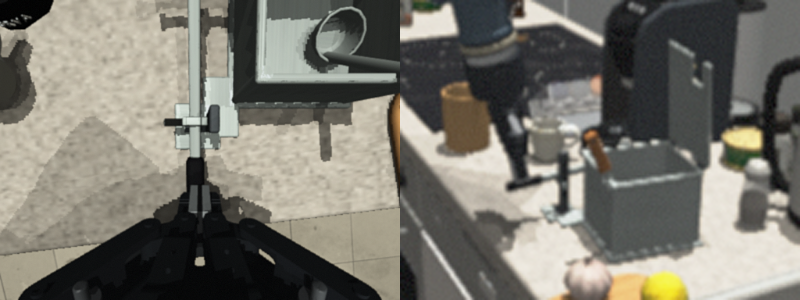

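Call:
drive_tool --pt "0 0 0 0 0 0 -1" --pt "0 0 0 0 0 0 -1" --newtons 25

```text
t: 18.2
tcp_pos: [0.4222, -0.2279, 0.0455]
tool_rot: [0.992, -0.063, 0.105, 0.006]
force: [-0.5, 0.1, 2.1]
finger_gap: -0.001
gripper_force: 1.6
```

```bash
python3 - <<'E'
from h import *
s=manip.sense();d,T=shot('wrist');P=cloud(d,T)
t=R.from_quat(s['tool_rot']).inv().apply(P.reshape(-1,3)-s['tcp_pos'])
k=(abs(t[:,1])<.05)&(abs(t[:,0])<.045)&(t[:,2]>-.05)&(t[:,2]<.025);q=t[k]
for x in np.arange(-.02,.045,.005):
    m=q[(q[:,0]>=x)&(q[:,0]<x+.005)]
    if len(m):
        print(round(x,3),len(m),'z',np.percentile(m[:,2],[2,50,98]).round(4), 'y of z>-.02',np.round(np.percentile(m[m[:,2]>-.02,1],[1,50,99]),4) if (m[:,2]>-.02).any() else '')
im=d['image'][190:330,190:330];cv2.imwrite('pics/w9.png',cv2.resize(im,(560,560),interpolation=2)[...,::-1])
E
```

```text
-0.015 14 z [-0.0497 -0.049  -0.0485] y of z>-.02 
-0.01 50 z [-0.0499 -0.0492 -0.0484] y of z>-.02 
-0.005 53 z [-0.05   -0.0493 -0.0482] y of z>-.02 
0.0 93 z [-0.0499 -0.049  -0.0074] y of z>-.02 [-0.0094 -0.0081 -0.0068]
0.005 861 z [-0.0497 -0.0325 -0.0083] y of z>-.02 [-0.0108 -0.0044  0.0125]
0.01 1109 z [-0.0492 -0.0325 -0.008 ] y of z>-.02 [-0.0098 -0.0015  0.0069]
0.015 198 z [-0.0104 -0.0091 -0.0057] y of z>-.02 [-0.0098 -0.0032  0.0038]
0.02 198 z [-0.0101 -0.0087 -0.0049] y of z>-.02 [-0.0097 -0.0029  0.0038]
0.025 185 z [-0.0092 -0.0072 -0.0021] y of z>-.02 [-0.009  -0.0026  0.0032]
0.03 117 z [-0.0082 -0.0068 -0.0051] y of z>-.02 [-0.0066 -0.0031  0.0009]
0.035 123 z [-0.0077 -0.0065 -0.0052] y of z>-.02 [-0.0065 -0.0025  0.0009]
0.04 126 z [-0.0075 -0.006   0.0132] y of z>-.02 [-0.0065 -0.0025  0.0062]
```

View pics/w9.png

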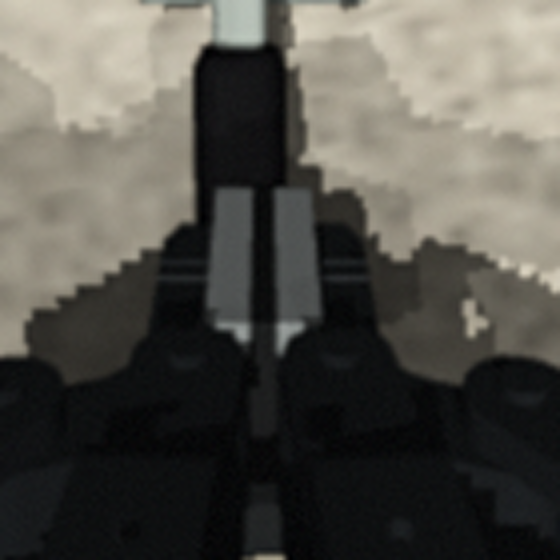

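The crop shows the black grip (240,120) running under the pads (230,260 and 297,260), which stand only about 4 mm apart. I'm checking pad depths.

```bash
python3 - <<'E'
from h import *
s=manip.sense();print(s['finger_gap'],s['gripper_force'],s['force'])
d,T=shot('wrist');P=cloud(d,T)
t=R.from_quat(s['tool_rot']).inv().apply((P-s['tcp_pos']).reshape(-1,3)).reshape(P.shape)
for v in range(195,290,6):
    print(v,[tuple((t[v,u]*1000).round(0).astype(int)) for u in (236,246,255,263,274)])
E
```

```text
-0.0024651501651418986 1.6814971575513482 [0.80439185 0.36373871 3.62329005]
195 [(np.int64(14), np.int64(-15), np.int64(50)), (np.int64(33), np.int64(-5), np.int64(-7)), (np.int64(33), np.int64(0), np.int64(-8)), (np.int64(14), np.int64(7), np.int64(50)), (np.int64(14), np.int64(15), np.int64(50))]
201 [(np.int64(9), np.int64(-15), np.int64(50)), (np.int64(29), np.int64(-5), np.int64(-7)), (np.int64(28), np.int64(0), np.int64(-5)), (np.int64(9), np.int64(7), np.int64(50)), (np.int64(9), np.int64(15), np.int64(50))]
207 [(np.int64(5), np.int64(-15), np.int64(47)), (np.int64(26), np.int64(-5), np.int64(-8)), (np.int64(26), np.int64(0), np.int64(-8)), (np.int64(5), np.int64(7), np.int64(48)), (np.int64(5), np.int64(15), np.int64(48))]
213 [(np.int64(0), np.int64(-15), np.int64(47)), (np.int64(22), np.int64(-5), np.int64(-8)), (np.int64(23), np.int64(0), np.int64(-10)), (np.int64(0), np.int64(7), np.int64(47)), (np.int64(0), np.int64(15), np.int64(46))]
219 [(np.int64(-5), np.int64(-15), np.int64(47)), (np.int64(19), np.int64(-5), np.int64(-10)), (np.int64(19), np.int64(0), np.int64(-9)
[... 1884 characters left out ...]
64(10), np.int64(-40))]
273 [(np.int64(13), np.int64(-8), np.int64(-55)), (np.int64(12), np.int64(-4), np.int64(-53)), (np.int64(9), np.int64(0), np.int64(-48)), (np.int64(9), np.int64(4), np.int64(-49)), (np.int64(13), np.int64(8), np.int64(-55))]
279 [(np.int64(14), np.int64(-7), np.int64(-60)), (np.int64(12), np.int64(-3), np.int64(-58)), (np.int64(6), np.int64(0), np.int64(-49)), (np.int64(11), np.int64(4), np.int64(-56)), (np.int64(13), np.int64(8), np.int64(-59))]
285 [(np.int64(12), np.int64(-7), np.int64(-61)), (np.int64(12), np.int64(-3), np.int64(-61)), (np.int64(3), np.int64(0), np.int64(-50)), (np.int64(12), np.int64(4), np.int64(-61)), (np.int64(12), np.int64(8), np.int64(-61))]
```

Call:
drive_tool --pt "0 0 -0.002 0 0 0 -1" --pt "0 0 -0.001 0 0 0 -1" --pt "0 0 0 0 0 0 -1"

```text
t: 18.6
tcp_pos: [0.4211, -0.2274, 0.0481]
tool_rot: [0.993, -0.063, 0.104, 0.005]
force: [0.2, 0.6, -1.3]
finger_gap: 0.003
gripper_force: 0.0
```

Call:
drive_tool --pt "0 0 -0.01 0 0 0 -1" --pt "0 0 -0.02 0 0 0 -1" --pt "0 0 -0.02 0 0 0 -1" --pt "0 0 0 0 0 0 0" --pt "0 0 0 0 0 0 0" --pt "0 0 0 0 0 0 0"

```text
t: 19.2
tcp_pos: [0.4108, -0.2262, 0.0965]
tool_rot: [0.993, -0.063, 0.104, 0.005]
force: [0.6, 0.8, -0.2]
finger_gap: 0.494
gripper_force: 0.0
```

```bash
python3 - <<'E'
from h import *
for i in range(2):
    s=manip.sense();d,T=shot('wrist');P=cloud(d,T);im=d['image'].reshape(-1,3).astype(int)
    t=R.from_quat(s['tool_rot']).inv().apply(P.reshape(-1,3)-s['tcp_pos']);c=can(P.reshape(-1,3))
    k=(c[:,0]<-.06)&(c[:,0]>-.17)&(c[:,1]>.078)&(c[:,1]<.108)&(c[:,2]>.02)&(c[:,2]<.08)&(abs(t[:,1])<.02)
    q=c[k];print(can(s['tcp_pos']),s['finger_gap'])
for x in np.arange(-.165,-.06,.01):
    m=q[(q[:,0]>=x)&(q[:,0]<x+.01)]
    if len(m):print(round(x,3),len(m),np.median(m,0).round(4),m.min(0).round(4)[1:],m.max(0).round(4)[1:])
# pads
k=(abs(t[:,0])<.016)&(abs(t[:,1])<.06)&(t[:,2]>-.05)&(t[:,2]<.03);m=t[k];print('pads',len(m),m.min(0),m.max(0))
for a in (-1,1):
    z=m[np.sign(m[:,1])==a];print(np.percentile(z,[1,50,99],axis=0).round(4).tolist())
plan(w([-.134,.0905,.043]),tool(YAW,12),4)
E
```

```text
[-0.1439458   0.08846985  0.09647465] 0.4941911622521677
[-0.14400439  0.08853717  0.09634235] 0.499075494598876
-0.165 17 [-0.1556  0.0909  0.0535] [0.0877 0.0525] [0.0949 0.0542]
-0.155 195 [-0.1495  0.0909  0.0547] [0.0845 0.0514] [0.0973 0.0569]
-0.145 208 [-0.1397  0.0908  0.0557] [0.0845 0.0523] [0.0979 0.0583]
-0.135 229 [-0.1299  0.0908  0.0567] [0.0845 0.0521] [0.0979 0.0592]
-0.125 227 [-0.1197  0.0914  0.058 ] [0.0846 0.0535] [0.0978 0.0602]
-0.115 222 [-0.1104  0.091   0.0587] [0.0846 0.0527] [0.0977 0.0609]
-0.105 129 [-0.0999  0.0906  0.0597] [0.0876 0.0579] [0.0944 0.0618]
-0.095 165 [-0.0888  0.0905  0.0607] [0.0785 0.0207] [0.0943 0.0774]
-0.085 375 [-0.0799  0.092   0.0653] [0.0819 0.0377] [0.1075 0.0789]
-0.075 159 [-0.0702  0.0912  0.063 ] [0.0819 0.0408] [0.0949 0.0716]
-0.065 79 [-0.0626  0.0911  0.0639] [0.0876 0.0619] [0.0948 0.0659]
pads 2354 [-0.01204106 -0.03448733 -0.04998695] [ 0.01189885  0.03555281 -0.01336488]
[[-0.0103, -0.0341, -0.0497], [0.0072, -0.0227, -0.0354], [0.0115, -0.0206, -0.0149]]
[[-0.0106, 0.0217, -0.0498], [0.0071, 0.0238, -0.0358], [0.0114, 0.0352, -0.0154]]
([np.float64(-0.0003), np.float64(-0.0004), np.float64(0.0136)], [np.float64(-0.05), np.float64(0.02), np.float64(-0.02)])
([np.float64(-0.0003), np.float64(-0.0005), np.float64(0.0136)], [np.float64(-0.05), np.float64(0.02), np.float64(-0.02)])
([np.float64(-0.0003), np.float64(-0.0005), np.float64(0.0136)], [np.float64(-0.05), np.float64(0.02), np.float64(-0.02)])
([np.float64(-0.0003), np.float64(-0.0005), np.float64(0.0136)], [np.float64(-0.05), np.float64(0.02), np.float64(-0.02)])
```

```bash
python3 - <<'E'
from h import *
poses={'w2':([.4095,-.2108,.1613],[.992,-.07,.103,.007]),'w4':([.39329,.0438,.21207],[.995,.097,-.002,-.002]),'w1':([.42268,-.27645,.33242],[.998,-.067,.002,0])}
for n,(p,q) in poses.items():
    P=np.load(n+'.npz')['P'];t=R.from_quat(q).inv().apply(P.reshape(-1,3)-p)
    k=(abs(t[:,0])<.016)&(abs(t[:,1])<.06)&(t[:,2]>-.05)&(t[:,2]<.03);m=t[k];print(n,len(m),m.min(0).round(4),m.max(0).round(4))
    h,e=np.histogram(m[:,2],np.arange(-.05,.035,.005));print(h.tolist())
s=manip.sense();d,T=shot('wrist');print(np.round(d['mount'],4).tolist(),manip.finger_overhang,s['q'].round(3))
P=cloud(d,T);print('counter z',np.nanmedian(P[300:,:60][...,2]),np.nanmedian(P[60:100,150:200][...,2]))
E
```

```text
w2 2464 [-0.0118 -0.0388 -0.05  ] [ 0.0119  0.04   -0.0146]
[437, 470, 430, 374, 350, 280, 121, 2, 0, 0, 0, 0, 0, 0, 0, 0]
w4 2356 [-0.0114 -0.0355 -0.05  ] [ 0.0121  0.0348 -0.0132]
[367, 455, 392, 360, 334, 268, 163, 17, 0, 0, 0, 0, 0, 0, 0, 0]
w1 2367 [-0.0118 -0.0559 -0.05  ] [ 0.0121  0.0574 -0.0241]
[621, 576, 509, 417, 227, 17, 0, 0, 0, 0, 0, 0, 0, 0, 0, 0]
[[-0.0007, 0.9496, 0.3135, 0.0804], [1.0, 0.0009, -0.0002, 0.0005], [-0.0005, 0.3135, -0.9496, -0.1544], [0.0, 0.0, 0.0, 1.0]] 0.014 [-0.837  0.5    2.076  0.336  0.431  0.564]
counter z -0.9002272209416505 -0.0004656303047891053
```

The fingertips actually sit at about -10 mm in the tool frame. The last grasp therefore rested on top of the grip, and I'll go about 13 mm deeper.

```bash
python3 - <<'E'
from h import *
plan(w([-.133,.0908,.033]),tool(YAW,12),4)
E
```

```text
([np.float64(-0.0006), np.float64(-0.0005), np.float64(0.0161)], [np.float64(-0.05), np.float64(0.02), np.float64(-0.02)])
([np.float64(-0.0006), np.float64(-0.0005), np.float64(0.0161)], [np.float64(-0.05), np.float64(0.02), np.float64(-0.02)])
([np.float64(-0.0006), np.float64(-0.0006), np.float64(0.0161)], [np.float64(-0.05), np.float64(0.02), np.float64(-0.02)])
([np.float64(-0.0006), np.float64(-0.0006), np.float64(0.0161)], [np.float64(-0.05), np.float64(0.02), np.float64(-0.02)])
```

Call:
drive_tool --pt "-0.0006 -0.0005 0.0161 0 0 0 0" --pt "-0.0006 -0.0005 0.0161 0 0 0 0" --pt "-0.0006 -0.0006 0.0161 0 0 0 0" --pt "-0.0006 -0.0006 0.0161 0 0 0 0" --pt "0 0 0 0 0 0 -0.3" --pt "0 0 0 0 0 0 -1" --pt "0 0 0 0 0 0 -1" --pt "0 0 0 0 0 0 -1" --pt "0 0 0 0 0 0 -1" --newtons 25

```text
t: 20.25
tcp_pos: [0.4219, -0.2247, 0.0337]
tool_rot: [0.993, -0.063, 0.104, 0.005]
force: [2.5, 3.6, -6.0]
finger_gap: 0.156
gripper_force: 27.7
```

Call:
drive_tool --pt "-0.0005 0 0.0025 0 0 0 -1" --pt "-0.0004 0 0.0025 0 0 0 -1" --pt "-0.0004 0 0.0025 0 0 0 -1" --pt "0 0 0 0 0 0 -1"

```text
t: 20.65
tcp_pos: [0.4226, -0.2247, 0.0266]
tool_rot: [0.993, -0.063, 0.105, 0.005]
force: [1.9, 5.3, 5.5]
finger_gap: 0.153
gripper_force: 29.3
```

Call:
drive_tool --pt "-0.0003 0 0.0015 0 0 0 -1" --pt "-0.0003 0 0.0015 0 0 0 -1" --pt "0 0 0 0 0 0 -1"

```text
t: 20.95
tcp_pos: [0.4228, -0.2248, 0.0237]
tool_rot: [0.992, -0.063, 0.105, 0.005]
force: [2.0, 5.6, 7.0]
finger_gap: 0.156
gripper_force: 29.3
```

Call:
drive_tool --pt "-0.0002 0 0.001 0 0 0 -1" --pt "-0.0002 0 0.001 0 0 0 -1" --pt "0 0 0 0 0 0 -1"

```text
t: 21.25
tcp_pos: [0.423, -0.2248, 0.0223]
tool_rot: [0.992, -0.063, 0.105, 0.005]
force: [1.6, 6.3, 12.7]
finger_gap: 0.152
gripper_force: 30.2
```

Call:
drive_tool --pt "0 -0.003 0 0 0 0 -1" --pt "0 -0.004 0 0 0 0 -1" --pt "0 -0.004 0 0 0 0 -1" --pt "0 0 0 0 0 0 -1"

```text
t: 21.65
tcp_pos: [0.4241, -0.2167, 0.0225]
tool_rot: [0.992, -0.063, 0.106, 0.008]
force: [-5.8, -1.8, 11.2]
finger_gap: 0.152
gripper_force: 30.3
```

Call:
drive_tool --pt "-0.0005 -0.003 0 0 0 0 -1" --pt "0 -0.003 0 0 0 0 -1" --pt "0 -0.003 0 0 0 0 -1" --pt "0 0 0 0 0 0 -1"

```text
t: 22.05
tcp_pos: [0.4252, -0.2084, 0.0224]
tool_rot: [0.992, -0.063, 0.106, 0.009]
force: [-5.1, -2.4, 10.3]
finger_gap: 0.155
gripper_force: 30.1
```

Call:
drive_tool --pt "-0.0005 -0.001 0 0 0 0 -1" --pt "0 -0.001 0 0 0 0 -1" --pt "0 0 0 0 0 0 -1"

```text
t: 22.35
tcp_pos: [0.4253, -0.2074, 0.0225]
tool_rot: [0.992, -0.064, 0.107, 0.01]
force: [-6.2, -4.3, 10.4]
finger_gap: 0.153
gripper_force: 30.1
```

Call:
drive_tool --pt "0 0 -0.003 0 0 0 -1" --pt "0 0 -0.003 0 0 0 -1" --pt "0 0 -0.003 0 0 0 -1" --pt "0 0 -0.003 0 0 0 -1" --pt "0 0 0 0 0 0 -1"

```text
t: 22.85
tcp_pos: [0.424, -0.2064, 0.0336]
tool_rot: [0.992, -0.063, 0.107, 0.008]
force: [1.3, -5.7, 2.7]
finger_gap: 0.155
gripper_force: 29.1
```

Call:
drive_tool --pt "0 0 -0.003 0 0 0 -1" --pt "0 0 -0.003 0 0 0 -1" --pt "0 0 0 0 0 0 -1"

```text
t: 23.15
tcp_pos: [0.4234, -0.2064, 0.0396]
tool_rot: [0.992, -0.063, 0.107, 0.009]
force: [4.7, -4.1, 2.7]
finger_gap: 0.153
gripper_force: 29.1
```

Call:
drive_tool --pt "0.0007 0 -0.004 0 0 0 -1" --pt "0.0007 0 -0.004 0 0 0 -1" --pt "0.0007 0 -0.004 0 0 0 -1" --pt "0.0007 0 -0.004 0 0 0 -1" --pt "0.0009 0 -0.004 0 0 0 -1" --pt "0.0009 0 -0.004 0 0 0 -1" --pt "0 0 0 0 0 0 -1"

```text
t: 23.85
tcp_pos: [0.4233, -0.2065, 0.0642]
tool_rot: [0.992, -0.063, 0.108, 0.009]
force: [6.7, -3.1, 1.1]
finger_gap: 0.152
gripper_force: 29.4
```

Call:
drive_tool --pt "0.0012 0 -0.003 0 0 0 -1" --pt "0.0012 0 -0.003 0 0 0 -1" --pt "0.001 0 -0.0025 0 0 0 -1" --pt "0.001 0 -0.0025 0 0 0 -1" --pt "0.0008 0 -0.002 0 0 0 -1" --pt "0 0 0 0 0 0 -1"

```text
t: 24.45
tcp_pos: [0.425, -0.2066, 0.0777]
tool_rot: [0.992, -0.063, 0.107, 0.008]
force: [4.1, -4.2, 1.0]
finger_gap: 0.154
gripper_force: 29.5
```

```bash
cat > lid.py <<'E'
from h import *
s=manip.sense();d,T=shot('side');P=cloud(d,T);c=can(P.reshape(-1,3))
k=(abs(c[:,1])<.05)&(c[:,0]>-.06)&(c[:,0]<.07)&(c[:,2]>.09)&(c[:,2]<.24);q=c[k]
for x in np.arange(-.06,.07,.02):
    m=q[(q[:,0]>=x)&(q[:,0]<x+.02)]
    if len(m):print(round(x,3),len(m),np.median(m,0).round(4))
print(can(s['tcp_pos']),s['force'])
E
python3 lid.py
```

```text
-0.06 54 [-0.0497 -0.01    0.1223]
-0.04 88 [-0.0288 -0.004   0.1205]
-0.02 83 [-0.0112 -0.0092  0.1199]
0.0 79 [ 0.0098 -0.0101  0.1166]
0.02 82 [ 0.03   -0.01    0.1136]
0.04 67 [ 0.0489 -0.0092  0.1104]
0.06 30 [ 0.0641 -0.0049  0.1068]
[-0.13226262  0.10969882  0.07768924] [ 4.07014528 -4.19266824  0.95968993]
```

Call:
drive_tool --pt "0.0006 0 -0.0015 0 0 0 -1" --pt "0.0006 0 -0.0015 0 0 0 -1" --pt "0.0006 0 -0.0015 0 0 0 -1" --pt "0.0005 0 -0.001 0 0 0 -1" --pt "0.0005 0 -0.001 0 0 0 -1" --pt "0 0 0 0 0 0 -1"

```text
t: 25.1
tcp_pos: [0.4259, -0.2066, 0.083]
tool_rot: [0.992, -0.063, 0.106, 0.008]
force: [5.5, -7.0, -14.4]
finger_gap: 0.149
gripper_force: 27.6
```

```bash
python3 lid.py
```

```text
-0.06 40 [-0.0485 -0.0222  0.106 ]
-0.04 100 [-0.028  -0.0031  0.1061]
-0.02 94 [-0.0106 -0.0052  0.1082]
0.0 96 [ 0.0096 -0.01    0.1079]
0.02 95 [ 0.0304 -0.0106  0.108 ]
0.04 79 [ 0.0486 -0.0074  0.1071]
0.06 35 [0.0629 0.0009 0.1066]
[-0.13136689  0.10980679  0.08304236] [  5.51279541  -7.02997736 -14.44122699]
```

Call:
drive_tool --pt "0 0.0005 0.0012 0 0 0 -1" --pt "0 0 0 0 0 0 -0.5" --pt "0 0 0 0 0 0 0" --pt "0 0 0 0 0 0 0.2" --pt "0 0 0 0 0 0 0.2" --pt "0 0 -0.02 0 0 0 0.2" --pt "0 0 -0.04 0 0 0 0.2" --pt "0 0 -0.04 0 0 0 0.2" --pt "0 0 -0.02 0 0 0 0.2" --pt "0 0 0 0 0 0 0.2"

```text
t: 26.15
tcp_pos: [0.3999, -0.2021, 0.2024]
tool_rot: [0.992, -0.063, 0.107, 0.007]
force: [0.7, -0.6, 0.1]
finger_gap: 0.603
gripper_force: 0.0
```

```bash
python3 lid.py; python3 - <<'E'
from h import *
s=manip.sense();d,T=shot('wrist');P=cloud(d,T);c=can(P.reshape(-1,3))
k=(c[:,2]>.118)&(c[:,2]<.17)&(abs(c[:,1]+.026)<.03)&(c[:,0]<-.04)&(c[:,0]>-.11);print('ladle grip',k.sum(),c[k].mean(0),c[k].min(0),c[k].max(0))
d,T=shot('side');P=cloud(d,T);c=can(P.reshape(-1,3))
k=(c[:,2]>.118)&(c[:,2]<.17)&(abs(c[:,1]+.026)<.03)&(c[:,0]<-.04)&(c[:,0]>-.11);print('side',k.sum(),c[k].mean(0),c[k].min(0),c[k].max(0))
k=(c[:,2]>.095)&(c[:,2]<.115)&(abs(c[:,0])<.06)&(abs(c[:,1])<.055);q=c[k];A=np.c_[q[:,:2],np.ones(len(q))];print('lid plane',np.linalg.lstsq(A,q[:,2],rcond=None)[0])
E
```

```text
-0.06 40 [-0.0519 -0.0262  0.1058]
-0.04 101 [-0.0284 -0.0033  0.106 ]
-0.02 96 [-0.0106 -0.0085  0.1082]
0.0 99 [ 0.0104 -0.0089  0.1081]
0.02 90 [ 0.03   -0.0087  0.1082]
0.04 83 [ 0.0485 -0.0056  0.1075]
0.06 35 [ 0.0634 -0.0111  0.1065]
[-0.15777264  0.11101362  0.20238935] [ 0.65541247 -0.56718842  0.1109399 ]
ladle grip 878 [-0.07413073 -0.02448551  0.1435389 ] [-0.08805372 -0.03333038  0.11814595] [-0.05590571 -0.02112846  0.16048273]
side 87 [-0.07552003 -0.03136758  0.13953443] [-0.08884726 -0.03555601  0.11948453] [-0.05912488 -0.02586994  0.15964493]
lid plane [0.01950521 0.03258236 0.10683163]
```

Lid flat, ladle leaning in the notch, robot clear.

```bash
python3 -c "
from station import manip
print(manip.sign_off())"
```

```text
the job is handed in; nothing more can be done
None
```

The ladle is in the canister with its handle leaning out through the notch and lid cut-out, and the lid was eased shut; I handed the job in at about 26 s, with the robot clear and no verdict returned.

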